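# Set an inked blank on the filing board

## Task

The blue-inked end of the steel blank on the filing board is about to be filed down to its scribed line. Using the fingertips only and without lifting it, push the blank flat against the fence and along it until its blue end stands out over the step at the right-hand end of the bed, the scribed line lying at the bed's edge to within about 4 mm. Leave the blank lying flat on the bed and square against the fence, and leave everything else on the bench where it is.

Things in the scene. Friction and masses are not known exactly. Their poses are not given: they have to be found in the camera images.
- board: wooden filing board, screwed down. Origin on its underside; x points away from the robot, y left, z up. Base 18 mm thick, x = -150 to 110, y = -190 to 190 mm. On it the bed, a raised pale platform with its top 36 mm above the bench, over the same x range and from y = -90 to +190 mm. At y = -90 mm the bed ends in an 18 mm step down to the bare base, the file's track (y = -190 to -90 mm)
- bed_corner (a point): on the filing board's bed top, where the foot of the fence's face meets the bed's right-hand (-y) edge: at (70, -90, 36) mm in the board's frame; axes as the board's. The fence is a straight dark strip fixed on the bed along y, as long as the bed, from x = 70 to 102 mm in the board's frame, 20 mm high above the bed; its face looks to -x, towards the robot
- blank: steel blank to be set: flat plate 90 (x) x 110 (y) x 5 mm (z), 0.3 to 0.46 kg, loose on the bed between robot and fence. Origin: centre of its underside; axes within about 12 degrees of the board's at the start. The 20 mm at its -y (right-hand) end are inked blue, up to a white scribed line across it at y = -35 mm. A push of 1 to 4 N slides it
- blank_line (a point): middle of the scribed line on the blank's top face: at (0, -35, 5) mm in the blank's frame
- blank_back (a point): middle of the blank's long far side, the one that belongs against the fence, half-way up: at (45, 0, 2.5) mm in the blank's frame
- spare: a second steel blank of the same size (90 x 110 x 5 mm) without ink, lying on the bench; origin at the centre of its underside. Not part of the job
- ink: small round bottle of blue marking ink with a black cap, 38 mm across, 58 mm high, standing on the left front part of the filing board's bed; origin at the centre of its underside. Not part of the job
- file: flat hand file lying on the bench to the right, 330 mm long, 24 mm high at the wooden handle; origin under its middle, x towards the file's tip. Not part of the job
- hammer: hammer with a wooden handle lying on the bench to the right, 260 mm long, 26 mm high; origin under the middle of its length. Not part of the job
- pliers: pliers with dark red handles lying on the bench to the left, 175 mm long, 14 mm high; origin under their middle. Not part of the job
- dish: white dish of mail rings, 100 mm across, 26 mm high, on the bench to the left or beyond the board; origin at the centre of its underside. Not part of the job
- punches: wooden block 50 x 100 x 35 mm with four punches standing in it, 95 mm high in all, on the bench beyond the board or to the left; origin at the centre of its underside. Not part of the job
- square: steel engineer's square lying on the bench to the left, 12 mm high, stock 75 mm and blade 100 mm; origin under the middle of its stock. Not part of the job
Things that resemble listed ones, but are neither listed nor needed, are in the scene too. Leave any turquoise look-alike of the blank alone.

How it is judged:
At the end, for the whole second after the job is handed in: the scribed line lies within 5 mm of the bed's right-hand edge with the blue end outside, the blank's far long side is within 3 mm of the fence's face and parallel to it within 0.04 rad, and the blank lies flat and still on the bed (y of blank_line in the frame of bed_corner between -0.005 and 0.005 m and x of blank_back in the frame of bed_corner between -0.003 and 0.003 m and z of blank in the frame of bed_corner between -0.002 and 0.002 m and angle between the y axis of blank and the y axis of board, either way round below 0.04 rad and linear speed of blank below 0.01 m/s); the robot touches nothing.
It fails at once if the blank is lifted more than 8 mm off the bed, tipped or pushed off it (z of blank in the frame of bed_corner above 0.008 m or z of blank in the frame of bed_corner below -0.008 m or angle between blank's own z axis and vertical above 0.15 rad).
It fails at once if the blank is pushed with the arm or the gripper's body instead of the fingers (contact force between the arm and blank above 2 N).
It fails at once if another thing on the bench or board is moved by more than 15 mm (distance of any of spare, ink, file, hammer, pliers, dish, punches, square from where it was at the start of the episode above 0.015 m).
It also fails if it takes over 70 s, if anything falls off the work surface, if the arm or the gripper's body presses on something with over 40 N, if the wrist force passes 120 N, or if a joint passes its speed limit or range.

## Robot

A 7-joint arm with a two-finger parallel gripper is mounted at the origin on the work surface. World frame = base frame: x ahead of the robot, y to its left, z up, the work surface at z = 0. Lengths are in m, angles in rad, forces in N, time in s.
With the tool pointing down it reaches from about 0.4 to 0.85 m from the base axis. Payload 10.4 kg.
Tool frame: the origin (TCP) lies at the very end of the fingers, on their centre line; the grasp point (between the pads) lies 19 mm behind it; y points along the fingers, x is the direction in which the jaws open and shut, and the axes are right-handed (so a half turn about y gives the same grasp; the last joint's range is limited). The gripper opens to 87 mm and grips with 3 to 60 N. Pads are 19 mm wide; open, the fingers measure 117 mm over their backs; the gripper's body (75 mm by 190 mm) begins 51 mm behind the grasp point.
Start: joints at [-0.023, 0.332, -0.065, 1.46, 0.022, 1.35, -0.088], TCP at [0.625, 0, 0.223] pointing down, gripper open.
Joint ranges: [-2.6, 2.6], [-0.5, 2.12], [-1.47, 1.34], [0.16, 2.42], [-1.27, 4.41], [0.06, 2.06], [-2.6, 2.6]. Speed limits (rad/s): [2.22, 2.22, 2.79, 2.79, 3.14, 3.14, 3.14].

## Interface

Orientations are given as a unit quaternion [x, y, z, w].
In Python, from bench import readout, vision, r gives the robot as it stands.
- The arm moves only by the tool arm_command, never from a script. Its argument "targets" is a list that holds one entry, the list of rows, each a list of 6 numbers: the shift along the tool's x, y, z in m, then the turn, a rotation vector about the tool's x, y, z in degrees. A call has 1 to 12 rows; each row shifts and turns the commanded pose from where the row before left it, along the tool's axes as they then stand; what a row does not reach is not made up. A row lasts 1/12 s, in which the tool goes at most 41.7 mm and 7.16 degrees, less where a joint would pass 70% of its speed; a pose out of reach is approached as far as the arm can. A call is refused whole if a number of a shift passes 0.0417 or a number of a turn 7.16, either way. A call with a gripper value outside its range is refused whole. "hand" is the opening, from 0 (shut) to 1 (fully open), set as the call begins (left out, the last holds). The fingers move at their own pace and stop on an object; "grip_force" is the grip in N (left out, the last holds). Time passes only in rows, so rows that do not move let the fingers close. It gives the time, the measured TCP pose, the force and the opening at its end, in the units of the state.
- readout.read_state(): the state, without advancing time (a new reading comes with each control period).
- vision.camera(name): name is "scene" or "side" or "wrist"; returns a dict with "pixels" (384x512x3 uint8, blue, green, red), "fovy" (degrees; the focal length in pixels is half the picture's height over the tangent of half this angle, whatever the lens; pixels are square), "cx", "cy" (the principal point, pixels), "D" ([k1, k2, p1, p2, k3] as OpenCV has them; the pictures are not rectified), "R" (3x3) and "t" (3): a world point X has camera coordinates R X + t; the wrist camera has in their place "mount" (4x4, takes a point from camera to tool coordinates, whose origin is the TCP and whose axes are the tool frame's). Camera axes: x right, y down, z forward; pixel columns grow to the right and rows downward; lengths in m; the calibration is good to about 2 mm. A picture is of the moment at which its call begins: read the wrist's pose just before it. There is no depth.
- r.close_job(): hands the job in, once; it reports no verdict.
The state is a dict: "time": time; "joint_positions": joint angles; "joint_vel": joint speeds; "joint_torque": joint torques, N m; "ee_pos": TCP position; "eef_rot": TCP orientation; "ft_force": force on the tool from outside, world axes, zero at the start; "torque": the same for the moment, N m; "width": finger opening in m.
Only numpy, scipy, OpenCV 4.12 (cv2) and the standard library are available. Lean on these libraries where they do the work, as an engineer would, in place of code of your own. Each camera call takes 0.05 s, during which the arm holds its last target.

## Working session

There is one attempt and no reset: what is moved stays moved. The work goes in short steps, Python scripts to look and compute and a tool call to move; the robot and the scene stay as the last step left them, time stands still between calls to the robot, and variables do not carry over. Pictures are saved under pics/ and viewed, and the job is handed in when it is done.

Besides the shell and the picture viewer there is one more tool, called as name(argument=value, ...), one argument or row to a line, values as JSON. arm_command: Moves the arm, as the interface text tells. Its arguments: {"type":"object","properties":{"targets":{"type":"array","items":{"type":"array","items":{"type":"array","items":{"type":"number"}}}},"hand":{"type":"number"},"grip_force":{"type":"number"}},"required":["targets"]}

```bash
mkdir -p pics; ls; python3 - <<'E'
from bench import readout, vision, r
import cv2,numpy as np
s=readout.read_state()
print({k:np.round(v,3) for k,v in s.items()})
for n in ["scene","side","wrist"]:
    c=vision.camera(n); cv2.imwrite(f"pics/{n}0.png",c["pixels"])
    print(n,{k:np.round(v,4).tolist() for k,v in c.items() if k!="pixels"})
E
```

```text
pics
{'time': np.float64(0.0), 'joint_positions': array([-0.023,  0.333, -0.065,  1.461,  0.022,  1.35 , -0.088]), 'joint_vel': array([-0.   , -0.002, -0.002, -0.   , -0.   ,  0.   , -0.   ]), 'joint_torque': array([-0.0000e+00, -6.2325e+01,  2.4000e-02, -3.8989e+01, -6.1000e-02,
        4.0000e-02,  0.0000e+00]), 'ee_pos': array([ 0.625, -0.   ,  0.222]), 'eef_rot': array([ 0.707, -0.001, -0.001, -0.707]), 'ft_force': array([-0.499,  0.295, -0.273]), 'torque': array([ 0.034,  0.004, -0.039]), 'width': np.float64(0.087)}
scene {'fovy': 53.4289, 'cx': 260.5895, 'cy': 186.9463, 'D': [-0.0462, 0.0, 0.0, 0.0, 0.0], 'R': [[-0.6513, 0.7588, 0.0103], [0.6352, 0.5525, -0.5397], [-0.4152, -0.345, -0.8418]], 't': [0.3084, -0.2422, 1.5062]}
side {'fovy': 52.1612, 'cx': 262.3235, 'cy': 191.5705, 'D': [-0.0774, 0.0, 0.0, 0.0, 0.0], 'R': [[0.9063, 0.4226, 0.0083], [0.275, -0.5747, -0.7708], [-0.321, 0.7008, -0.6371]], 't': [-0.4429, -0.0974, 1.274]}
wrist {'fovy': 62.3216, 'cx': 262.7882, 'cy': 190.2423, 'D': [-0.0872, 0.0, 0.0, 0.0, 0.0], 'mount': [[1.0, 0.0002, 0.0003, -0.0], [-0.0002, -0.2541, 0.9672, -0.1617], [0.0002, -0.9672, -0.2541, 0.0682], [0.0, 0.0, 0.0, 1.0]]}
```

View pics/scene0.png

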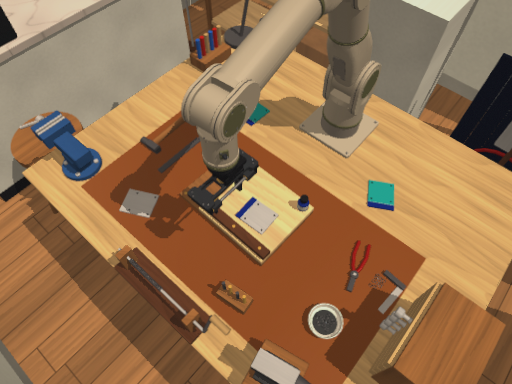

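View pics/side0.png

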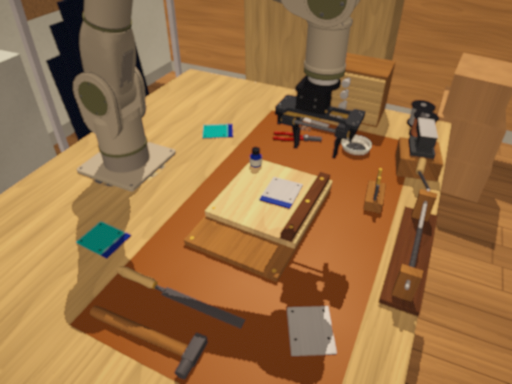

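View pics/wrist0.png

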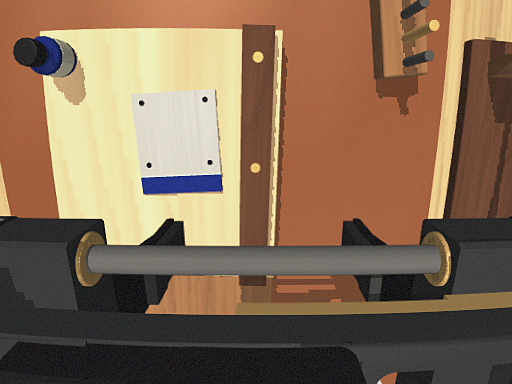

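Scene: the blank (blue end right) lies on the bed; the fence is the dark strip. In the wrist view the blank covers about px (132–222, 90–194), the fence x≈243–275, and the ink bottle sits at (45, 55). The gripper hides the bed's right-hand edge in the wrist view, but the side view shows it at about (207,210)–(287,243).

```bash
cat > h.py <<'E'
import cv2,numpy as np
from scipy.spatial.transform import Rotation as Ro
from bench import readout, vision, r
def grab(n):
    s=readout.read_state(); c=vision.camera(n)
    f=192/np.tan(np.radians(c["fovy"]/2)); K=np.array([[f,0,c["cx"]],[0,f,c["cy"]],[0,0,1]])
    if n=="wrist":
        m=np.array(c["mount"]); Rt=Ro.from_quat(s["eef_rot"]).as_matrix()
        A=Rt@m[:3,:3]; o=Rt@m[:3,3]+s["ee_pos"]
    else:
        A=np.array(c["R"]).T; o=-A@np.array(c["t"])
    return dict(img=c["pixels"].copy(),K=K,D=np.array(c["D"]),A=A,o=o,s=s)
def cast(g,px,z):
    p=cv2.undistortPoints(np.array(px,float).reshape(-1,1,2),g["K"],g["D"]).reshape(-1,2)
    d=np.c_[p,np.ones(len(p))]@g["A"].T
    return g["o"]+d*((z-g["o"][2])/d[:,2])[:,None]
def proj(g,X):
    Rm=g["A"].T; return cv2.projectPoints(np.array(X,float).reshape(-1,3),cv2.Rodrigues(Rm)[0],-Rm@g["o"],g["K"],g["D"])[0].reshape(-1,2)
E
python3 - <<'E'
from h import *
g=grab("side"); cv2.imwrite("pics/side1.png",cv2.resize(g["img"][130:290,180:350],None,fx=4.5,fy=3.7*1.2)[:600])
im=g["img"][130:290,180:350]; cv2.imwrite("pics/side1.png",cv2.resize(im,None,fx=3.7,fy=3.7,interpolation=cv2.INTER_CUBIC))
g=grab("scene"); im=g["img"][140:280,170:330]; cv2.imwrite("pics/scene1.png",cv2.resize(im,None,fx=4,fy=4,interpolation=cv2.INTER_CUBIC))
E
```

```text
(no output)
```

View pics/side1.png

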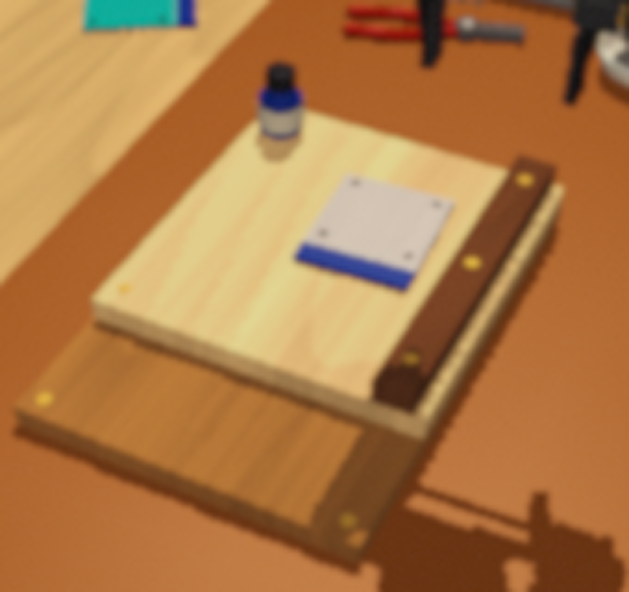

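View pics/scene1.png

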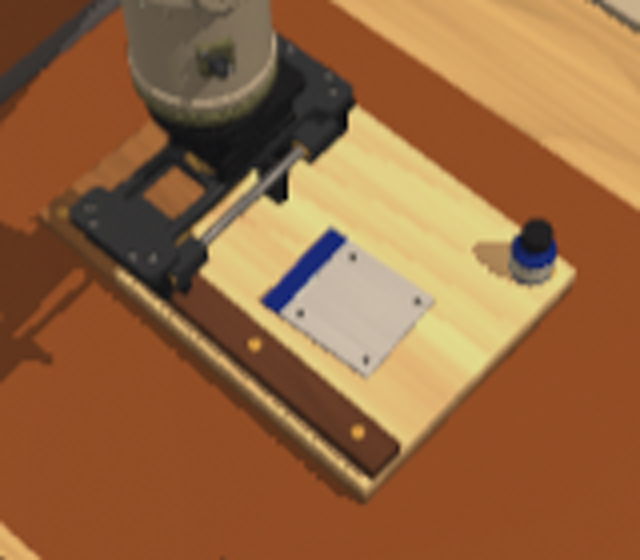

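```bash
python3 - <<'E'
from h import *
g=grab("side")
c=lambda x,y:(180+(x+.5)/3.7-.5,130+(y+.5)/3.7-.5)
np.set_printoptions(precision=4,suppress=True)
print("bed right edge",cast(g,[c(93,300),c(418,418)],.036))
print("bed left far/near",cast(g,[c(562,190),c(318,112)],.036))
print("fence top near-left,far; left end",cast(g,[c(376,380),c(415,404),c(517,157),c(553,167)],.056))
print("blank fl,fr(blue),nr,nl", cast(g,[c(453,202),c(408,288),c(297,256),c(347,178)],.041))
w=grab("wrist"); im=w["img"]
hsv=cv2.cvtColor(im,cv2.COLOR_BGR2HSV); roi=np.zeros(im.shape[:2],np.uint8); roi[80:205,115:236]=1
blue=cv2.inRange(hsv,(105,150,50),(130,255,255))*roi
white=cv2.inRange(hsv,(0,0,150),(180,45,255))*roi
for n,m in (("blue",blue),("white",white),("both",blue|white)):
    m=cv2.morphologyEx(m,cv2.MORPH_CLOSE,np.ones((7,7),np.uint8))
    ct=max(cv2.findContours(m,0,1)[0],key=cv2.contourArea); ra=cv2.minAreaRect(ct); b=cv2.boxPoints(ra)
    q=cv2.approxPolyDP(ct,5,True).reshape(-1,2)
    P=cast(w,q,.041); print(n,q.tolist()); print(P[:,:2]); 
    if len(P)==4: print(np.linalg.norm(P-np.roll(P,-1,0),axis=1))
print("wrist fence L face top",cast(w,[(243,26),(240,240)],.056),"R",cast(w,[(275,26),(272,240)],.056))
print("ink",cast(w,[(46,60)],.05), "bed left edge",cast(w,[(41,30),(283,30)],.036),cast(w,[(57,215)],.036))
E
```

```text
bed right edge [[ 0.3779 -0.1255  0.036 ]
 [ 0.6316 -0.1322  0.036 ]]
bed left far/near [[0.6445 0.1446 0.036 ]
 [0.4258 0.1583 0.036 ]]
fence top near-left,far; left end [[ 0.5998 -0.1303  0.056 ]
 [ 0.6311 -0.1394  0.056 ]
 [ 0.605   0.1443  0.056 ]
 [ 0.6348  0.1441  0.056 ]]
blank fl,fr(blue),nr,nl [[ 0.5737  0.0868  0.041 ]
 [ 0.5794 -0.021   0.041 ]
 [ 0.492  -0.0235  0.041 ]
 [ 0.4873  0.0791  0.041 ]]
blue [[220, 174], [141, 178], [143, 193], [221, 190]]
[[ 0.5777 -0.0034]
 [ 0.4885 -0.0078]
 [ 0.4891 -0.0252]
 [ 0.5782 -0.0217]]
[0.0893 0.0174 0.0892 0.0183]
white [[213, 89], [130, 94], [141, 183], [142, 176], [220, 173]]
[[ 0.5731  0.0871]
 [ 0.4843  0.0834]
 [ 0.4879 -0.0135]
 [ 0.4898 -0.0055]
 [ 0.5777 -0.0023]]
both [[213, 89], [130, 94], [143, 194], [221, 190]]
[[ 0.5731  0.0871]
 [ 0.4843  0.0834]
 [ 0.489  -0.0264]
 [ 0.5782 -0.0217]]
[0.0888 0.1098 0.0893 0.1089]
wrist fence L face top [[ 0.6059  0.1453  0.056 ]
 [ 0.5995 -0.0755  0.056 ]] R [[ 0.6366  0.1452  0.056 ]
 [ 0.6352 -0.0754  0.056 ]]
ink [[0.3992 0.1206 0.05  ]] bed left edge [[0.387  0.1544 0.036 ]
 [0.6455 0.1461 0.036 ]] [[ 0.3766 -0.0542  0.036 ]]
```

Wrist and side views agree. The bed's right edge is at y≈-0.130, the fence face at x≈0.603, and the board yaw is about -1.45°. The blank's centre is about (0.531, 0.031) with yaw +2.7°, and its sides measure 89×109 mm, close to the 90×110 given. Next I go behind the blank with the jaws across y.

arm_command(
  targets=[
    [[-0.033,0.016,0.006,0,0,0],[-0.033,0.016,0.006,0,0,0],[-0.033,0.016,0.006,0,0,0],[-0.033,0.016,0.006,0,0,0],[-0.033,0.016,0.006,0,0,0],[0,0,0,0,7,0],[0,0,0,0,7,0],[0,0,0,0,7,0],[0,0,0,0,7,0],[0,0,0,0,7,0],[0,0,0,0,7,0],[0,0,0,0,7,0]],
  ],
  hand=0.8,
)

```text
time: 1.35
ee_pos: [0.4601, 0.03, 0.1427]
eef_rot: [-0.642, 0.295, -0.295, 0.643]
ft_force: [0.2, -0.2, -0.8]
width: 0.0694
```

arm_command(
  targets=[
    [[0,0,0,0,7,0],[0,0,0,0,7,0],[0,0,0,0,7,0],[0,0,0,0,7,0],[0,0,0,0,7,0],[0,0,0,0,7,0],[0,0,0,0,0.5,0],[0,0,0,0,0,0],[0,0,0,0,0,0],[0,0,0,0,0,0]],
  ],
)

```text
time: 2.18
ee_pos: [0.46, 0.03, 0.1426]
eef_rot: [0.494, -0.506, 0.506, -0.494]
ft_force: [0.8, -0.2, -0.6]
width: 0.0697
```

```bash
python3 - <<'E'
from h import *
s=readout.read_state();print(s["time"],s["ee_pos"],Ro.from_quat(s["eef_rot"]).as_matrix().round(3).tolist(),s["ft_force"],s["width"],s["joint_positions"])
for n in("wrist","side"): cv2.imwrite(f"pics/{n}2.png",grab(n)["img"])
E
```

```text
2.1833 [0.46004148 0.0300329  0.14259213] [[-0.023, 0.0, 1.0], [-1.0, 0.0, -0.023], [-0.0, -1.0, 0.0]] [ 0.84306762 -0.15124629 -0.57821413] 0.06970655116166798 [-0.08105248  0.04168013 -0.08504256  1.97635466  0.00392135  1.12356717
 -1.76171998]
```

View pics/wrist2.png

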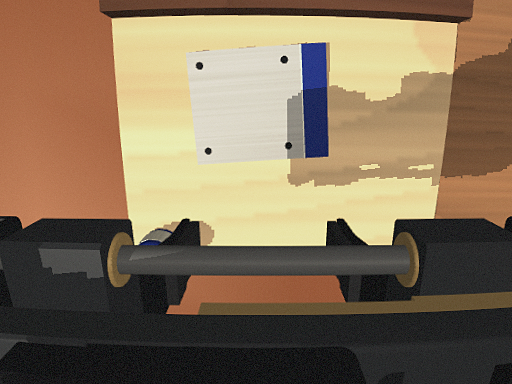

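View pics/side2.png

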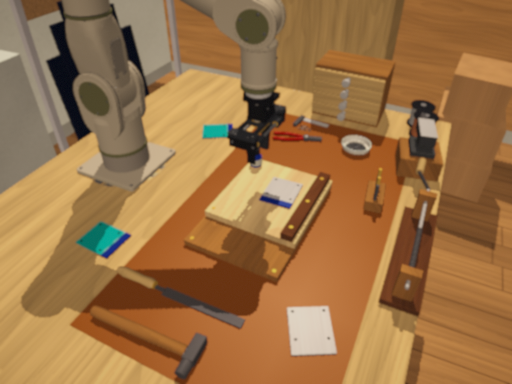

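The wrist picture now shows the bed's right edge from about (457,20) to (437,215), the blank at (190–328, 43–163), and the fence foot at about y=17.

```bash
python3 - <<'E'
from h import *
np.set_printoptions(precision=4,suppress=True)
w=grab("wrist")
print("bed R",cast(w,[(457,25),(453,60),(437,215)],.036)[:,:2],"bed L",cast(w,[(112,25),(132,215)],.036)[:,:2])
print("fence top edge",cast(w,[(105,10),(468,19)],.056)[:,:2])
print("line",cast(w,[(301,44),(305,158)],.041)[:,:2],"end",cast(w,[(328,42),(328,157)],.041)[:,:2],"L end",cast(w,[(188,53),(199,163)],.041)[:,:2])
cv2.imwrite("pics/w3.png",cv2.resize(w["img"][0:230,90:490],None,fx=2,fy=2,interpolation=cv2.INTER_CUBIC))
E
```

```text
bed R [[ 0.5941 -0.1324]
 [ 0.5663 -0.1308]
 [ 0.4315 -0.1303]] bed L [[0.5988 0.1467]
 [0.4385 0.1482]]
fence top edge [[ 0.6047  0.1422]
 [ 0.5941 -0.1293]]
line [[ 0.5772 -0.0036]
 [ 0.4872 -0.007 ]] end [[ 0.5785 -0.0248]
 [ 0.4876 -0.0263]] L end [[0.573  0.085 ]
 [0.4851 0.0821]]
```

View pics/w3.png

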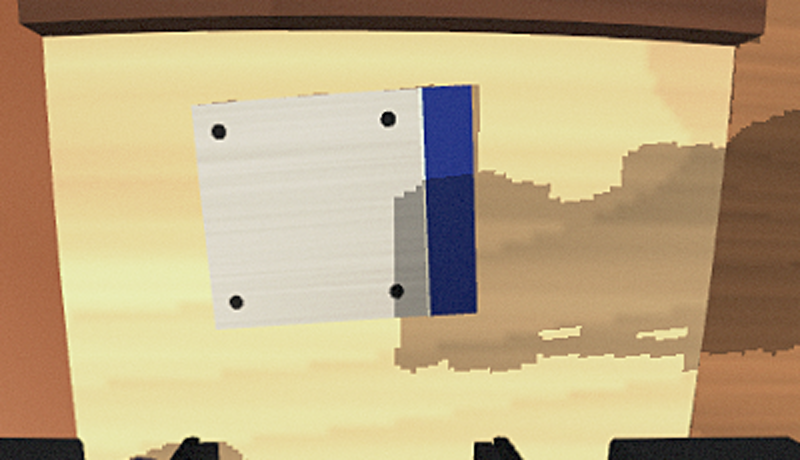

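arm_command(
  targets=[
    [[0,0.025,0,0,0,0],[0,0.025,0,0,0,0],[0,0.025,0,0,0,0],[0,0.02,0,0,0,0],[0,0.009,0,0,0,0],[0,0,0,0,0,0],[0,0,0,0,0,0]],
  ],
)

```text
time: 2.92
ee_pos: [0.4601, 0.03, 0.0387]
eef_rot: [-0.494, 0.506, -0.506, 0.493]
ft_force: [-0.0, 0.4, -0.5]
width: 0.0697
```

```bash
python3 - <<'E'
from h import *
w=grab("wrist"); print(w["s"]["ee_pos"],w["s"]["ft_force"])
cv2.imwrite("pics/w4.png",w["img"])
E
```

```text
[0.46013981 0.03003311 0.03867787] [-0.0439543   0.367011   -0.52604801]
```

View pics/w4.png

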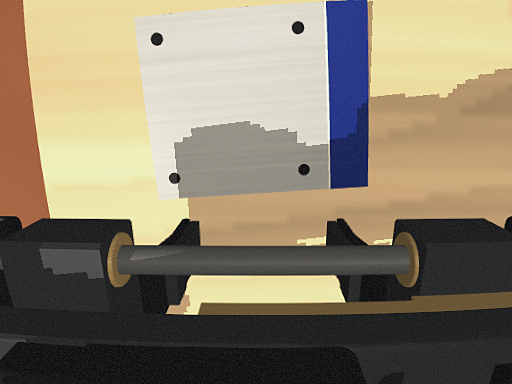

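The blank's near side (y≈188–198 px) lies just ahead of both fingers, and there is no contact yet. Now I push slowly.

arm_command(
  targets=[
    [[0,0,0.004,0,0,0],[0,0,0.004,0,0,0],[0,0,0.004,0,0,0],[0,0,0.004,0,0,0],[0,0,0.004,0,0,0],[0,0,0.004,0,0,0],[0,0,0.004,0,0,0],[0,0,0.004,0,0,0],[0,0,0.004,0,0,0],[0,0,0,0,0,0]],
  ],
)

```text
time: 3.8
ee_pos: [0.497, 0.029, 0.0386]
eef_rot: [0.493, -0.506, 0.507, -0.494]
ft_force: [0.1, -0.8, -0.2]
width: 0.0697
```

arm_command(
  targets=[
    [[0,0,0.001,0,0,0],[0,0,0.001,0,0,0],[0,0,0.001,0,0,0],[0,0,0,0,0,0]],
  ],
)

```text
time: 4.13
ee_pos: [0.499, 0.029, 0.0385]
eef_rot: [0.493, -0.507, 0.507, -0.493]
ft_force: [-2.3, 0.6, 0.9]
width: 0.0699
```

```bash
python3 - <<'E'
from h import *
w=grab("wrist"); print(w["s"]["ee_pos"],w["s"]["ft_force"])
cv2.imwrite("pics/w5.png",w["img"]); cv2.imwrite("pics/s5.png",cv2.resize(grab("side")["img"][130:290,180:350],None,fx=3.7,fy=3.7,interpolation=cv2.INTER_CUBIC))
E
```

```text
[0.4990151  0.02896281 0.03854159] [-2.28256157  0.62094817  0.88261226]
```

View pics/w5.png

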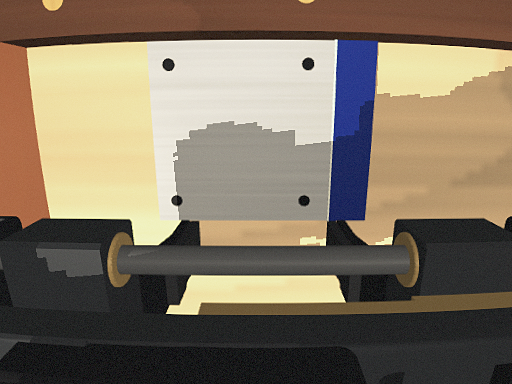

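View pics/s5.png

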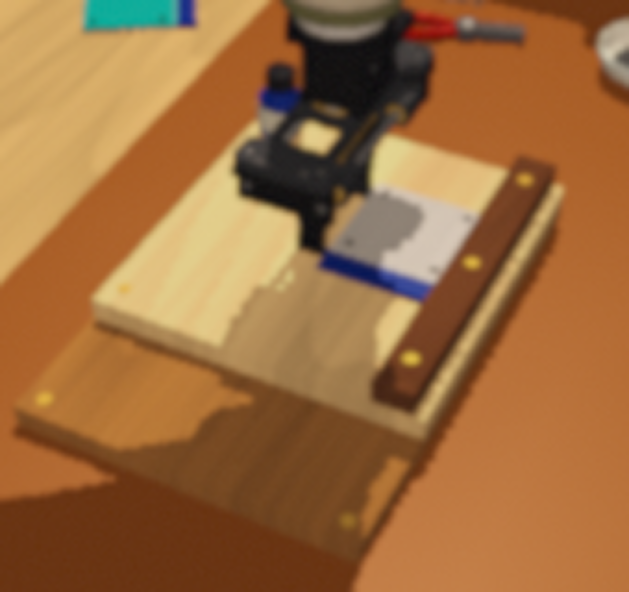

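The blank is nearly at the fence and squared. I push on gently, watching the force.

arm_command(
  targets=[
    [[0,0,0.001,0,0,0],[0,0,0.001,0,0,0],[0,0,0,0,0,0]],
  ],
)

```text
time: 4.48
ee_pos: [0.5, 0.029, 0.0383]
eef_rot: [-0.494, 0.507, -0.506, 0.493]
ft_force: [-8.0, 0.7, 5.7]
width: 0.0695
```

arm_command(
  targets=[
    [[0,0,0.001,0,0,0],[0,0,0.001,0,0,0],[0,0,0,0,0,0]],
  ],
)

```text
time: 4.73
ee_pos: [0.5003, 0.029, 0.038]
eef_rot: [-0.495, 0.508, -0.505, 0.492]
ft_force: [-14.7, 1.1, 10.6]
width: 0.0697
```

```bash
python3 - <<'E'
from h import *
w=grab("wrist"); print(w["s"]["ee_pos"],w["s"]["ft_force"])
cv2.imwrite("pics/w6.png",w["img"])
E
```

```text
[0.5002807  0.02902398 0.03804491] [-14.69595058   1.13953183  10.55095636]
```

View pics/w6.png

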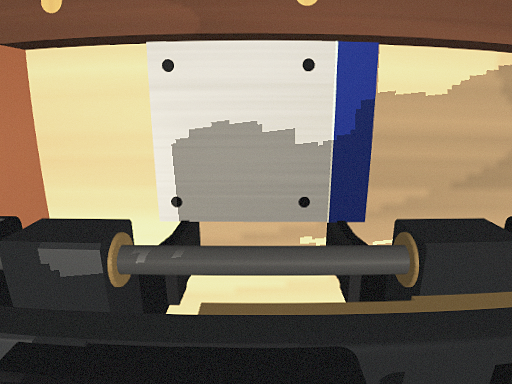

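The blank is flat against the fence: the force rose to 15 N with no further travel. I back off, lift, turn back 90° and go to the left end.

arm_command(
  targets=[
    [[0,0,-0.01,0,0,0],[0,0,-0.01,0,0,0],[0,-0.03,0,0,0,0],[0,-0.03,0,0,0,0],[0,-0.03,0,0,0,0],[0,0,0,0,-7,0],[0,0,0,0,-7,0],[0,0,0,0,-7,0],[0,0,0,0,-7,0],[0,0,0,0,-7,0],[0,0,0,0,-7,0],[0,0,0,0,-7,0]],
  ],
)

```text
time: 5.78
ee_pos: [0.483, 0.0294, 0.1288]
eef_rot: [-0.66, 0.254, -0.255, 0.66]
ft_force: [-0.3, -0.1, 0.1]
width: 0.0697
```

arm_command(
  targets=[
    [[0,0,0,0,-7,0],[0,0,0,0,-7,0],[0,0,0,0,-7,0],[0,0,0,0,-7,0],[0,0,0,0,-7,0],[0,0,0,0,-6,0],[0.02,0,0.027,0,0,0],[0.02,0,0.027,0,0,0],[0.03,0,0.027,0,0,0],[0,0,0,0,0,0],[0,0,0,0,0,0]],
  ],
  hand=0.46,
)

```text
time: 6.7
ee_pos: [0.5555, 0.1103, 0.128]
eef_rot: [-0.707, 0.008, -0.008, 0.707]
ft_force: [-0.4, 0.3, -0.4]
width: 0.0396
```

```bash
python3 - <<'E'
from h import *
np.set_printoptions(precision=4,suppress=True)
w=grab("wrist"); s=w["s"]; print(s["time"],s["ee_pos"],s["ft_force"],s["width"],Ro.from_quat(s["eef_rot"]).as_matrix())
cv2.imwrite("pics/w7.png",w["img"])
g=grab("side");cv2.imwrite("pics/s7.png",cv2.resize(g["img"][130:290,180:350],None,fx=3.7,fy=3.7,interpolation=cv2.INTER_CUBIC))
g=grab("scene");cv2.imwrite("pics/c7.png",cv2.resize(g["img"][140:280,170:330],None,fx=4,fy=4,interpolation=cv2.INTER_CUBIC))
E
```

```text
6.7 [0.5555 0.1103 0.128 ] [-0.4215  0.3098 -0.4474] 0.039555181644555786 [[ 0.9997  0.0001  0.0236]
 [-0.0236  0.0007  0.9997]
 [ 0.0001 -1.      0.0007]]
```

View pics/w7.png

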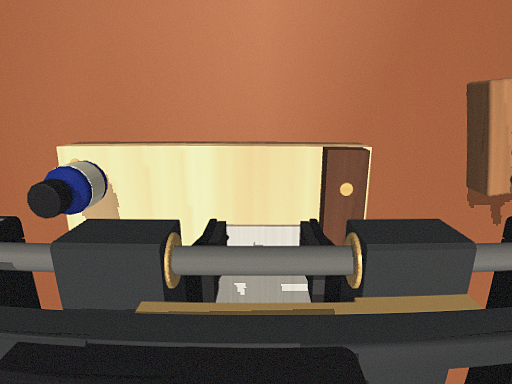

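View pics/s7.png

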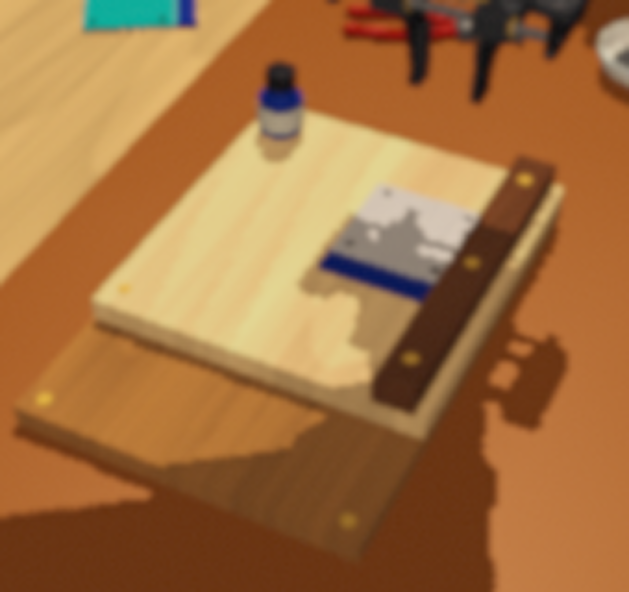

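View pics/c7.png

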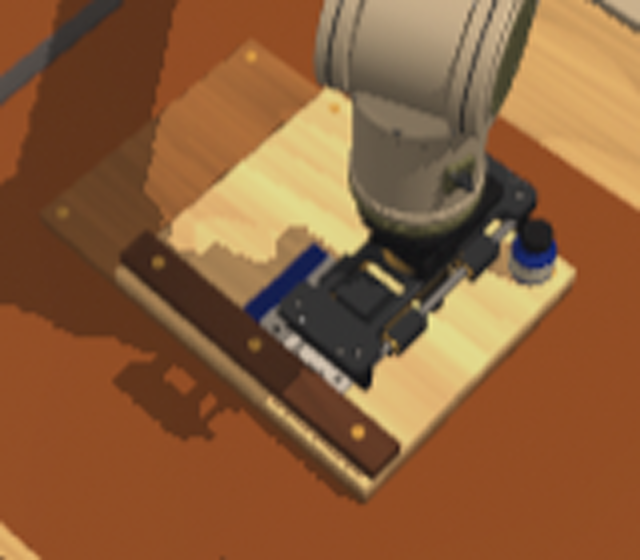

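```bash
python3 - <<'E'
from h import *
np.set_printoptions(precision=4,suppress=True)
w=grab("wrist");print(cast(w,[(228,226),(298,225)],.041)[:,:2],cast(w,[(322,150),(319,235)],.056)[:,:2],cast(w,[(57,147),(371,148)],.036)[:,:2])
g=grab("side");c=lambda x,y:(180+(x+.5)/3.7-.5,130+(y+.5)/3.7-.5)
print("line",cast(g,[c(335,250),c(432,282)],.041)[:,:2],"near side",cast(g,[c(378,186),c(322,264)],.041)[:,:2])
E
```

```text
[[0.5248 0.0799]
 [0.5835 0.0792]] [[0.5996 0.1437]
 [0.5987 0.076 ]] [[0.3845 0.1507]
 [0.6433 0.1418]]
line [[ 0.5146 -0.0051]
 [ 0.5928 -0.0075]] near side [[ 0.5134  0.0802]
 [ 0.5124 -0.0237]]
```

Left end is at y≈0.081 and the line at y≈-0.006; the edge is at y≈-0.131, so about 124 mm of travel. I descend and push.

arm_command(
  targets=[
    [[0,0.03,0,0,0,0],[0,0.03,0,0,0,0],[0,0.02,0,0,0,0],[0,0.0095,0,0,0,0],[0,0,0,0,0,0],[0,0,-0.006,0,0,0],[0,0,-0.006,0,0,0],[0,0,-0.006,0,0,0],[0,0,-0.006,0,0,0],[0,0,-0.006,0,0,0]],
  ],
)

```text
time: 7.78
ee_pos: [0.5548, 0.0784, 0.0398]
eef_rot: [-0.707, 0.009, -0.01, 0.707]
ft_force: [0.7, 3.5, 2.9]
width: 0.0399
```

arm_command(
  targets=[
    [[0,0,-0.006,0,0,0],[0,0,-0.006,0,0,0],[0,0,-0.006,0,0,0],[0,0,-0.006,0,0,0],[0,0,-0.006,0,0,0],[0,0,0,0,0,0]],
  ],
)

```text
time: 8.28
ee_pos: [0.5536, 0.0465, 0.039]
eef_rot: [0.707, -0.01, 0.01, -0.707]
ft_force: [0.3, 0.3, 1.0]
width: 0.0399
```

```bash
python3 - <<'E'
from h import *
w=grab("wrist"); s=w["s"]; print(s["time"],s["ee_pos"],s["ft_force"])
cv2.imwrite("pics/w8.png",w["img"])
g=grab("side");cv2.imwrite("pics/s8.png",cv2.resize(g["img"][130:290,180:350],None,fx=3.7,fy=3.7,interpolation=cv2.INTER_CUBIC))
E
```

```text
8.2833 [0.55355779 0.04654108 0.03897241] [0.31539578 0.33203681 1.02522477]
```

View pics/w8.png

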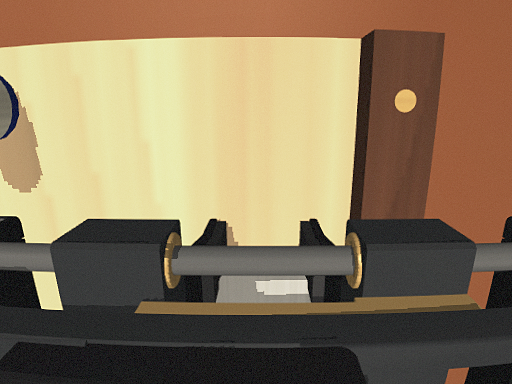

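View pics/s8.png

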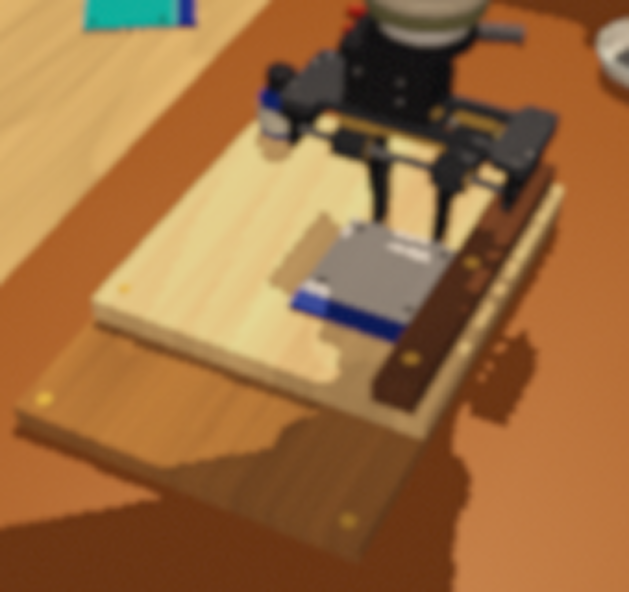

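```bash
python3 - <<'E'
from h import *
np.set_printoptions(precision=4,suppress=True)
g=grab("side");c=lambda x,y:(180+(x+.5)/3.7-.5,130+(y+.5)/3.7-.5)
print("left end",cast(g,[c(352,222),c(452,247)],.041)[:,:2],"line",cast(g,[c(302,290),c(405,322)],.041)[:,:2])
E
```

```text
left end [[0.5128 0.0305]
 [0.592  0.0357]] line [[ 0.5113 -0.0559]
 [ 0.5909 -0.0552]]
```

Left end is at about y=0.034 (finger face 0.037) and the line at -0.0555, so about 75 mm remain. I push 66 mm and look.

arm_command(
  targets=[
    [[0,0,-0.006,0,0,0],[0,0,-0.006,0,0,0],[0,0,-0.006,0,0,0],[0,0,-0.006,0,0,0],[0,0,-0.006,0,0,0],[0,0,-0.006,0,0,0],[0,0,-0.006,0,0,0],[0,0,-0.006,0,0,0],[0,0,-0.006,0,0,0],[0,0,-0.006,0,0,0],[0,0,-0.006,0,0,0],[0,0,0,0,0,0]],
  ],
)

```text
time: 9.43
ee_pos: [0.5518, -0.0192, 0.0391]
eef_rot: [0.707, -0.01, 0.01, -0.707]
ft_force: [-0.0, 0.7, 0.4]
width: 0.0401
```

```bash
python3 - <<'E'
from h import *
s=readout.read_state(); print(s["time"],s["ee_pos"],s["ft_force"])
g=grab("side");cv2.imwrite("pics/s9.png",cv2.resize(g["img"][180:260,200:310],None,fx=7,fy=7,interpolation=cv2.INTER_CUBIC))
E
```

```text
9.4333 [ 0.55184197 -0.01923578  0.03912244] [-0.00977021  0.70491652  0.44442503]
```

View pics/s9.png

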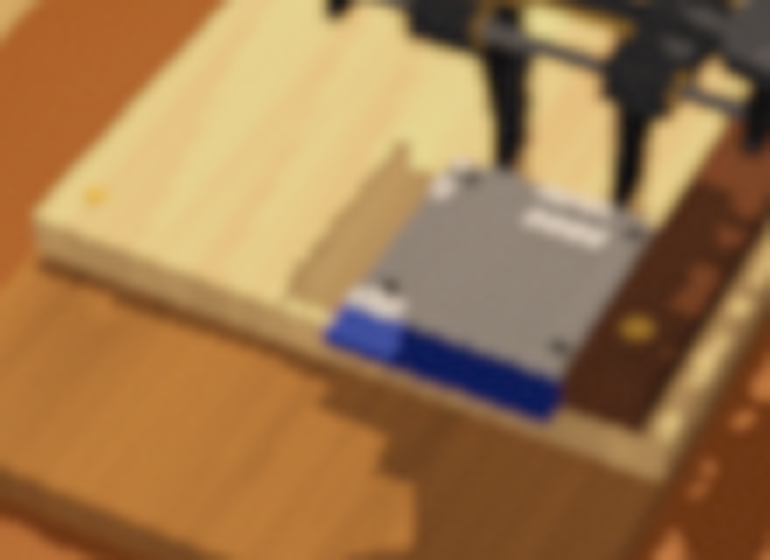

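```bash
python3 - <<'E'
from h import *
np.set_printoptions(precision=4,suppress=True)
g=grab("side");c=lambda x,y:(200+(x+.5)/7-.5,180+(y+.5)/7-.5)
print("left end",cast(g,[c(455,160),c(655,215)],.041)[:,:2],"line",cast(g,[c(345,306),c(562,378)],.041)[:,:2],"blue end",cast(g,[c(330,330),c(548,405)],.041)[:,:2],"edge",cast(g,[c(36,216),c(180,267),c(300,311),c(600,420),c(660,442)],.036)[:,:2])
E
```

```text
left end [[ 0.5098 -0.0316]
 [ 0.5914 -0.0277]] line [[ 0.5075 -0.1222]
 [ 0.5932 -0.1219]] blue end [[ 0.5081 -0.1357]
 [ 0.5939 -0.1361]] edge [[ 0.3772 -0.1246]
 [ 0.4404 -0.1256]
 [ 0.4914 -0.1271]
 [ 0.6116 -0.1305]
 [ 0.6345 -0.1312]]
```

The line is about 7–10 mm short (side view -0.122, finger contact -0.119; edge -0.129 to -0.131). I push 6 mm slowly, then lift away and measure from above.

arm_command(
  targets=[
    [[0,0,-0.002,0,0,0],[0,0,-0.002,0,0,0],[0,0,-0.002,0,0,0],[0,0,0,0,0,0],[0,0,0.01,0,0,0],[0,0,0.01,0,0,0],[0,-0.03,0,0,0,0],[0,-0.03,0,0,0,0],[0,-0.03,0,0,0,0],[-0.03,0,0,0,0,0],[-0.03,0,0,0,0,0]],
  ],
  hand=0.46,
)

```text
time: 10.45
ee_pos: [0.4934, -0.0006, 0.1308]
eef_rot: [-0.707, 0.007, -0.01, 0.707]
ft_force: [-0.8, 0.3, -0.5]
width: 0.0399
```

arm_command(
  targets=[
    [[-0.03,0,-0.03,0,0,0],[0,0,-0.03,0,7,0],[0,0,0,0,7,0],[0,0,0,0,7,0],[0,0,0,0,7,0],[0,0,0,0,7,0],[0,0,0,0,7,0],[0,0,0,0,7,0],[0,0,0,0,7,0],[0,0,0,0,7,0],[0,0,0,0,7,0],[0,0,0,0,7,0]],
  ],
  hand=0.6,
)

```text
time: 11.45
ee_pos: [0.4613, -0.0595, 0.1291]
eef_rot: [0.547, -0.449, 0.449, -0.546]
ft_force: [-0.6, 1.1, 0.5]
width: 0.0523
```

arm_command(
  targets=[
    [[0,0,0,0,7,0],[0,0,0,0,6,0],[0,0,0,0,0,0],[0,0,0,0,0,0]],
  ],
)

```text
time: 11.78
ee_pos: [0.4613, -0.0598, 0.1291]
eef_rot: [0.495, -0.505, 0.505, -0.495]
ft_force: [0.0, -0.2, 0.6]
width: 0.0519
```

```bash
python3 - <<'E'
from h import *
w=grab("wrist"); s=w["s"]; print(s["time"],s["ee_pos"],s["ft_force"],Ro.from_quat(s["eef_rot"]).as_matrix().round(3).tolist())
cv2.imwrite("pics/w10.png",cv2.resize(w["img"][:230,100:500],None,fx=2,fy=2,interpolation=cv2.INTER_CUBIC))
g=grab("side");cv2.imwrite("pics/s10.png",cv2.resize(g["img"][180:260,200:310],None,fx=7,fy=7,interpolation=cv2.INTER_CUBIC))
E
```

```text
11.7833 [ 0.46128388 -0.05978821  0.12907808] [ 0.01977765 -0.18163686  0.55401246] [[-0.022, 0.0, 1.0], [-1.0, -0.0, -0.022], [0.0, -1.0, 0.0]]
```

View pics/w10.png

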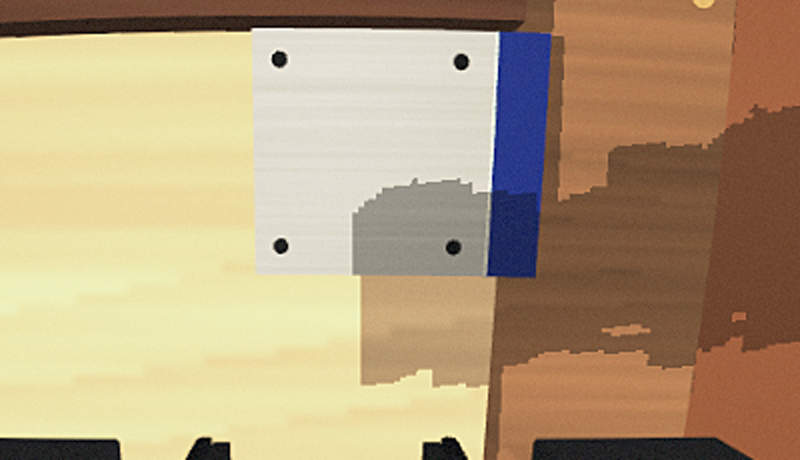

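View pics/s10.png

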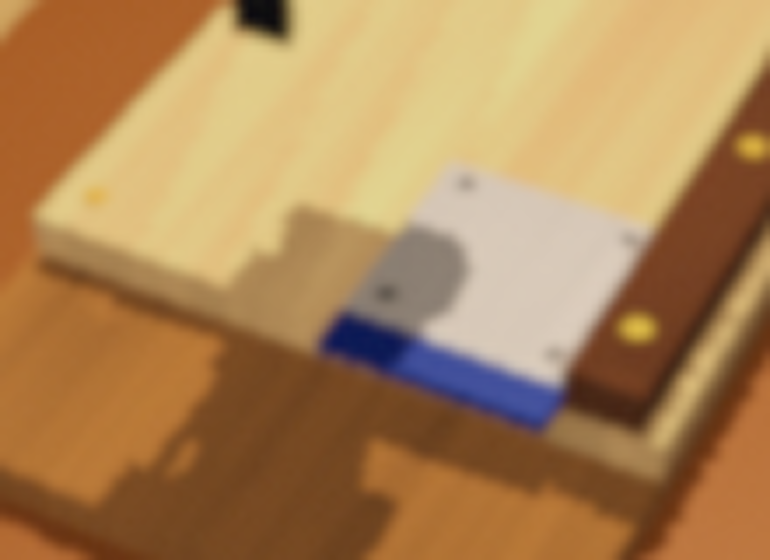

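```bash
python3 - <<'E'
from h import *
np.set_printoptions(precision=4,suppress=True)
w=grab("wrist");c=lambda x,y:(100+(x+.5)/2-.5,(y+.5)/2-.5)
print("line",cast(w,[c(498,32),c(487,275)],.041)[:,:2],"end",cast(w,[c(551,34),c(536,276)],.041)[:,:2],"Lend",cast(w,[c(252,28),c(257,274)],.041)[:,:2])
print("edge",cast(w,[c(497,280),c(492,350),c(486,440)],.036)[:,:2],"fence end foot?",cast(w,[c(520,31)],.036)[:,:2],"fence top corner",cast(w,[c(524,22)],.056)[:,:2])
E
```

```text
line [[ 0.5958 -0.1271]
 [ 0.5066 -0.1253]] end [[ 0.5953 -0.1469]
 [ 0.5059 -0.1449]] Lend [[ 0.5985 -0.0371]
 [ 0.5087 -0.0351]]
edge [[ 0.504  -0.1307]
 [ 0.4753 -0.1298]
 [ 0.436  -0.129 ]] fence end foot? [[ 0.5975 -0.1367]] fence top corner [[ 0.5952 -0.1322]]
```

The line is 5.3 mm short of the edge by wrist view (line -0.1253 / edge -0.1307 at x=0.507; the far side gives 5.1). I go back to the left end and push the remainder.

arm_command(
  targets=[
    [[0,0,0,0,-7,0],[0,0,0,0,-7,0],[0,0,0,0,-7,0],[0,0,0,0,-7,0],[0,0,0,0,-7,0],[0,0,0,0,-7,0],[0,0,0,0,-7,0],[0,0,0,0,-7,0],[0,0,0,0,-7,0],[0,0,0,0,-7,0],[0,0,0,0,-7,0],[0,0,0,0,-7,0]],
  ],
  hand=0.46,
)

```text
time: 12.93
ee_pos: [0.4612, -0.0605, 0.1291]
eef_rot: [0.706, -0.043, 0.043, -0.706]
ft_force: [0.4, 0.3, 0.2]
width: 0.0398
```

arm_command(
  targets=[
    [[0,0,0,0,-6,0],[0.03,0,0.025,0,0,0],[0.03,0,0.02,0,0,0],[0.03,0,0.01,0,0,0],[0,0.03,0,0,0,0],[0,0.03,0,0,0,0],[0,0.02,0,0,0,0],[0,0.01,0,0,0,0],[0,0,0,0,0,0],[0,0,0,0,0,0]],
  ],
)

```text
time: 13.77
ee_pos: [0.5528, -0.0078, 0.0393]
eef_rot: [-0.707, 0.009, -0.009, 0.707]
ft_force: [0.4, -0.2, 0.5]
width: 0.04
```

arm_command(
  targets=[
    [[0,0,-0.006,0,0,0],[0,0,-0.006,0,0,0],[0,0,-0.004,0,0,0],[0,0,-0.002,0,0,0],[0,0,-0.002,0,0,0],[0,0,-0.002,0,0,0],[0,0,0,0,0,0],[0,0,0,0,0,0]],
  ],
)

```text
time: 14.43
ee_pos: [0.5523, -0.0297, 0.0392]
eef_rot: [-0.707, 0.009, -0.009, 0.707]
ft_force: [1.1, 2.4, 2.5]
width: 0.0399
```

```bash
python3 - <<'E'
from h import *
s=readout.read_state(); print(s["time"],s["ee_pos"],s["ft_force"])
E
```

```text
14.4333 [ 0.55225035 -0.02969907  0.03924715] [1.13958058 2.40332654 2.51752497]
```

arm_command(
  targets=[
    [[0,0,-0.001,0,0,0],[0,0,0,0,0,0],[0,0,0.01,0,0,0],[0,0,0.01,0,0,0],[0,-0.03,0,0,0,0],[0,-0.03,0,0,0,0],[0,-0.03,0,0,0,0],[-0.03,0,-0.03,0,0,0],[-0.03,0,-0.03,0,0,0],[-0.03,0,-0.017,0,0,0],[0,0,0,0,7,0],[0,0,0,0,7,0]],
  ],
)

```text
time: 15.43
ee_pos: [0.46, -0.0854, 0.129]
eef_rot: [0.701, -0.098, 0.098, -0.7]
ft_force: [1.7, 0.3, -0.1]
width: 0.0402
```

arm_command(
  targets=[
    [[0,0,0,0,7,0],[0,0,0,0,7,0],[0,0,0,0,7,0],[0,0,0,0,7,0],[0,0,0,0,7,0],[0,0,0,0,7,0],[0,0,0,0,7,0],[0,0,0,0,7,0],[0,0,0,0,7,0],[0,0,0,0,7,0],[0,0,0,0,6,0],[0,0,0,0,0,0]],
  ],
  hand=0.6,
)

```text
time: 16.43
ee_pos: [0.4615, -0.0838, 0.1288]
eef_rot: [-0.493, 0.508, -0.507, 0.492]
ft_force: [0.5, -0.7, -0.4]
width: 0.052
```

```bash
python3 - <<'E'
from h import *
w=grab("wrist"); s=w["s"]; print(s["time"],s["ee_pos"],s["ft_force"],s["width"],Ro.from_quat(s["eef_rot"]).as_matrix().round(3).tolist())
cv2.imwrite("pics/w11.png",cv2.resize(w["img"][:230,50:450],None,fx=2,fy=2,interpolation=cv2.INTER_CUBIC))
E
```

```text
16.4333 [ 0.46145045 -0.08384383  0.1287933 ] [ 0.46017635 -0.67705875 -0.41381372] 0.0520240338551049 [[-0.03, -0.001, 1.0], [-1.0, -0.0, -0.03], [0.0, -1.0, -0.001]]
```

View pics/w11.png

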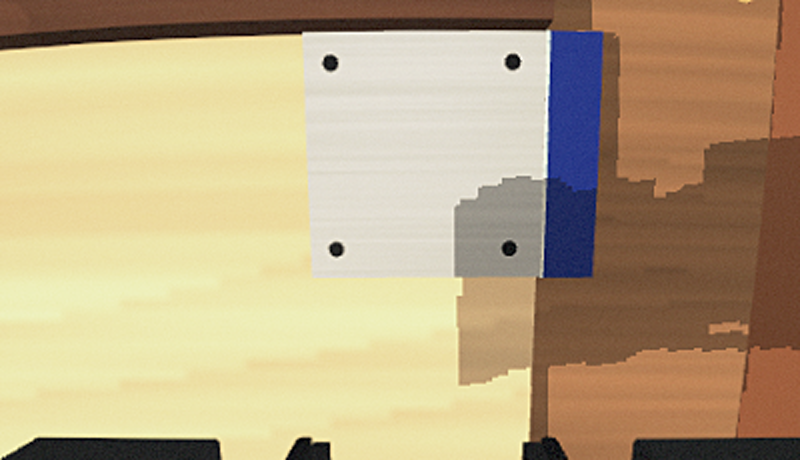

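```bash
python3 - <<'E'
from h import *
np.set_printoptions(precision=4,suppress=True)
w=grab("wrist");c=lambda x,y:(50+(x+.5)/2-.5,(y+.5)/2-.5)
print("line",cast(w,[c(549,30),c(543,276)],.041)[:,:2],"end",cast(w,[c(603,32),c(593,276)],.041)[:,:2],"Lend",cast(w,[c(302,32),c(312,276)],.041)[:,:2])
print("edge",cast(w,[c(538,280),c(534,350),c(529,440)],.036)[:,:2],"fence top corner",cast(w,[c(551,24)],.056)[:,:2],"fence foot line",cast(w,[c(10,46),c(100,41),c(290,34)],.036)[:,:2], "fence top",cast(w,[c(10,37),c(280,23),c(540,22)],.056)[:,:2])
E
```

```text
line [[ 0.5965 -0.133 ]
 [ 0.5065 -0.1318]] end [[ 0.5958 -0.1529]
 [ 0.5062 -0.1516]] Lend [[ 0.5979 -0.0429]
 [ 0.5087 -0.0414]]
edge [[ 0.5045 -0.1307]
 [ 0.4759 -0.1296]
 [ 0.4368 -0.1283]] fence top corner [[ 0.5945 -0.1309]] fence foot line [[ 0.6021  0.0734]
 [ 0.6007  0.0361]
 [ 0.5987 -0.0375]] fence top [[ 0.5996  0.0604]
 [ 0.5972 -0.0381]
 [ 0.5951 -0.1271]]
```

The line is 1–2 mm past the edge (within tolerance) and the fence gap is ≤1 mm. A gentle final squaring push follows.

arm_command(
  targets=[
    [[0,0.03,0,0,0,0],[0,0.03,0,0,0,0],[0,0.02,0,0,0,0],[0,0.01,0,0,0,0],[0,0,0.01,0,0,0],[0,0,0.01,0,0,0],[0,0,0.008,0,0,0],[0,0,0.004,0,0,0],[0,0,0.001,0,0,0],[0,0,0.001,0,0,0],[0,0,0,0,0,0]],
  ],
)

```text
time: 17.45
ee_pos: [0.4956, -0.0854, 0.0391]
eef_rot: [0.493, -0.506, 0.506, -0.493]
ft_force: [0.9, 0.2, -0.3]
width: 0.052
```

arm_command(
  targets=[
    [[0,0,0.001,0,0,0],[0,0,0.001,0,0,0],[0,0,0,0,0,0]],
  ],
)

```text
time: 17.7
ee_pos: [0.4964, -0.0854, 0.0388]
eef_rot: [-0.494, 0.507, -0.506, 0.493]
ft_force: [-5.4, 1.8, 4.3]
width: 0.0525
```

arm_command(
  targets=[
    [[0,0,0.001,0,0,0],[0,0,0.001,0,0,0],[0,0,0,0,0,0],[0,0,0,0,0,0]],
  ],
)

```text
time: 18.03
ee_pos: [0.4968, -0.0854, 0.0386]
eef_rot: [-0.495, 0.508, -0.505, 0.492]
ft_force: [-11.8, 1.4, 9.2]
width: 0.0524
```

arm_command(
  targets=[
    [[0,0,-0.01,0,0,0],[0,0,-0.02,0,0,0],[0,-0.03,0,0,0,0],[0,-0.03,0,0,0,0],[0,-0.03,0,0,0,0],[0,0,0,0,0,0],[0,0,0,0,0,0],[0,0,0,0,0,0]],
  ],
)

```text
time: 18.7
ee_pos: [0.4693, -0.0847, 0.1287]
eef_rot: [0.493, -0.506, 0.507, -0.493]
ft_force: [-0.4, 0.9, -0.6]
width: 0.0526
```

```bash
python3 - <<'E'
from h import *
w=grab("wrist"); s=w["s"]; print(s["time"],s["ee_pos"],s["ft_force"])
cv2.imwrite("pics/w12.png",cv2.resize(w["img"][:230,50:450],None,fx=2,fy=2,interpolation=cv2.INTER_CUBIC))
g=grab("side");cv2.imwrite("pics/s12.png",g["img"])
E
```

```text
18.7 [ 0.46928162 -0.08467641  0.12867679] [-0.44452311  0.8618527  -0.59321317]
```

View pics/w12.png

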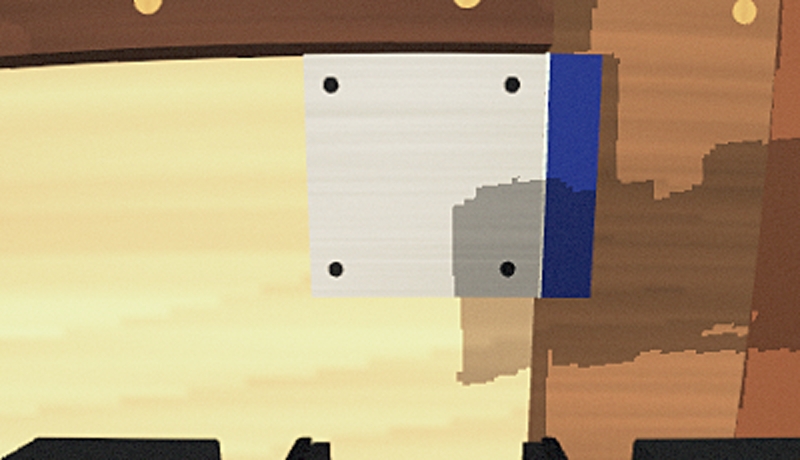

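View pics/s12.png

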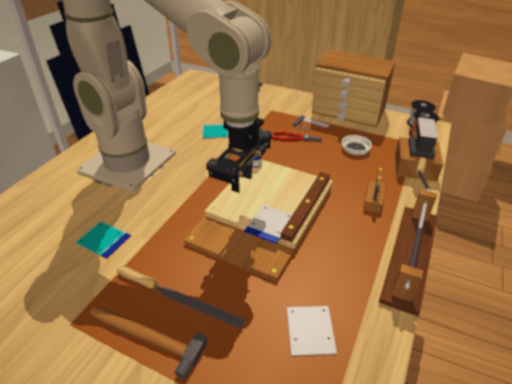

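```bash
python3 - <<'E'
from h import *
np.set_printoptions(precision=4,suppress=True)
w=grab("wrist");c=lambda x,y:(50+(x+.5)/2-.5,(y+.5)/2-.5)
L=cast(w,[c(548,53),c(541,297)],.041)[:,:2]; E=cast(w,[c(535,300),c(532,360),c(528,440)],.036)[:,:2]
n=cast(w,[c(304,54),c(603,55)],.041)[:,:2]; nn=cast(w,[c(312,298),c(591,297)],.041)[:,:2]
F=cast(w,[c(10,67),c(150,59),c(290,54)],.036)[:,:2]; T=cast(w,[c(10,55),c(280,44),c(545,44)],.056)[:,:2]
print("line",L,"edge",E,"far side",n,"near",nn,"foot",F,"top",T)
sl=lambda a:(a[0,0]-a[-1,0])/(a[0,1]-a[-1,1])
print("slopes far near foot top",sl(n),sl(nn),sl(F),sl(T))
f=np.polyfit(F[:,1],F[:,0],1); print("gap",np.polyval(f,n[:,1])-n[:,0])
g=grab("side");cv2.imwrite("pics/s13.png",cv2.resize(g["img"][180:260,200:310],None,fx=7,fy=7,interpolation=cv2.INTER_CUBIC))
E
```

```text
line [[ 0.5953 -0.1334]
 [ 0.5056 -0.1317]] edge [[ 0.5038 -0.1302]
 [ 0.4791 -0.1294]
 [ 0.4443 -0.1283]] far side [[ 0.5973 -0.0443]
 [ 0.5946 -0.1538]] near [[ 0.5075 -0.0418]
 [ 0.5052 -0.1516]] foot [[ 0.6016  0.0727]
 [ 0.6     0.0155]
 [ 0.5987 -0.0382]] top [[ 0.6008  0.0595]
 [ 0.5974 -0.0389]
 [ 0.5949 -0.1296]]
slopes far near foot top 0.025186182230369298 0.021259231727707373 0.026290083664480157 0.03131503423156973
gap [0.0012 0.0011]
```

View pics/s13.png

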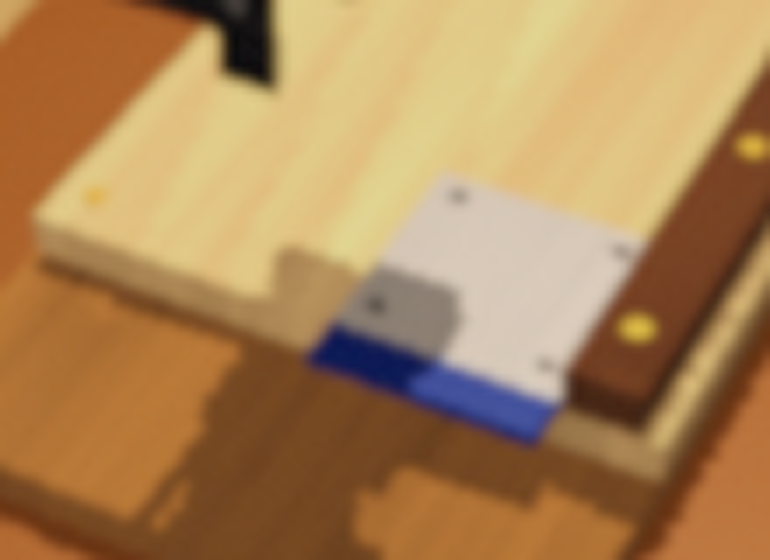

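Wrist view: line about 1 mm past the edge, fence gap about 1 mm, parallel within 0.005. The coarser side view might read differently, so I check it properly.

```bash
python3 - <<'E'
from h import *
np.set_printoptions(precision=4,suppress=True)
g=grab("side")
im=g["img"].astype(float)
# profiles along +-y through the blank/edge, world lines at z
def prof(x,z,ys):
    P=proj(g,np.c_[x-(.0)+0*ys,ys,z+0*ys]).astype(np.float32)
    return cv2.remap(g["img"],P[:,0].reshape(1,-1),P[:,1].reshape(1,-1),cv2.INTER_LINEAR)[0]
ys=np.arange(-.165,-.02,.001)
def step(v,lo,hi,sign):
    m=(ys>=lo)&(ys<=hi); d=np.gradient(cv2.GaussianBlur(v.reshape(1,-1).astype(float),(0,0),1.5)[0])*sign
    d=np.where(m,d,0); w=np.clip(d,0,None)**2; return (w*ys).sum()/w.sum()
for x in (.53,.545,.56,.575,.588):
    p=prof(x,.041,ys).astype(float); red=p[:,2]
    print(x,"line",step(red,-.145,-.12,1), "Lend(blue ch drop)",step(p[:,0],-.055,-.03,-1),"blue end",step(p[:,0],-.165,-.145,1))
ys=np.arange(-.15,-.10,.001)
for x in (.40,.42,.44):
    p=prof(x,.036,ys).astype(float); print(x,"edge",step(p[:,1],-.14,-.11,1)); 
print(prof(.41,.036,ys)[10:40,1])
E
```

```text
0.53 line -0.13292022461584654 Lend(blue ch drop) -0.039555073910693905 blue end -0.15577136432928987
0.545 line -0.1331306834539424 Lend(blue ch drop) -0.04001749313234751 blue end -0.15417437369827794
0.56 line -0.1335033164696173 Lend(blue ch drop) -0.040549183747274925 blue end -0.154091393184411
0.575 line -0.1340368123060038 Lend(blue ch drop) -0.040580024390610814 blue end -0.15470512518952093
0.588 line -0.1344042443871007 Lend(blue ch drop) -0.04318659854612024 blue end -0.15482289659648021
0.4 edge -0.12921040516659046
0.42 edge -0.12892066488526352
0.44 edge -0.12967718575019344
[112 118 122 126 127 128 129 130 133 136 140 144 151 158 166 173 180 183
 187 190 192 193 193 193 193 193 193 193 192 192]
```

Side view, re-measured: line at -0.133 against the edge extrapolated to -0.1327, so both cameras now agree within about 1 mm. The arm is clear, so I hand in.

```bash
python3 - <<'E'
from bench import readout,r
print(r.close_job()); print(readout.read_state()["time"])
E
```

```text
the job is handed in; nothing more can be done
None
the job is handed in; nothing more can be done
```

The job is handed in. By my last measurements the blank is against the fence, its scribed line is at the bed's edge, and all limits are met. No verdict is reported. I pushed the blank against the fence with two fingertips, slid it about 125 mm to the right from its left end, and finished with a light squaring push of about 12 N. The arm then lifted clear, at about 19 s.

Last checks:

| Check | Measured | Limit |
|---|---|---|
| Scribed line, past the bed's edge | 0.3–1.3 mm (wrist view), about 0.5 mm (side view) | 5 mm |
| Far side to fence | about 1 mm | 3 mm |
| Parallel to fence | within about 0.005 rad | 0.04 rad |

- **Flatness:** I did not measure this; the blank looked flat in the pictures.
- **Other things on the bench:** they looked unmoved in the side view, but I did not measure them. The ink bottle was partly hidden behind the gripper in the last picture.
- **Disagreements:** early hand-picked side-view readings of the line differed from the wrist view by 2–3 mm. Re-measuring the side view along brightness profiles brought the two to within about 1 mm. In the final side view, the line worked out from the blank's two ends still differs by about 4 mm (-0.130 and -0.1345). Both still lie within about 3 mm of the edge.

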